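# Swing the mould hold-down bar home and pin it

## Robot

A 6-joint arm with a two-finger parallel gripper is mounted at the origin on the work surface. World frame = base frame: x ahead of the robot, y to its left, z up, the work surface at z = 0. Lengths are in m, angles in degrees, forces in N, time in s.
With the tool pointing down it reaches from about 0.325 to 0.85 m from the base axis. Payload 15.5 kg.
Tool frame: the origin (TCP) lies midway between the tips of the shut fingers; the grasp point (between the pads) lies 19 mm behind it; z points along the fingers, y is the line along which they close (so a half turn about z gives the same grasp; the last joint's range is limited). The gripper opens to 91 mm and grips with 3 to 60 N. Pads are 32 mm wide; open, the fingers measure 118 mm over their backs; the gripper's body (76 mm by 178 mm) begins 60 mm behind the grasp point.
Start: joints at [64.945, 28.281, 77.091, -0, 74.628, -5.472], TCP at [0.209, 0.589, 0.214] pointing down, gripper open.
Joint ranges: [-166.48, 166.48], [-47.26, 123.95], [12.59, 153.08], [-70.14, 250.14], [6.76, 159.57], [-176.63, 176.63]. Speed limits (degrees/s): [108.29, 108.29, 147.25, 172.46, 172.46, 172.46].

## Interface

Orientations are given as a 3x3 rotation matrix whose columns are the frame's x, y, z axes.
In Python, from bench import ctrl gives the robot as it stands. The module is installed in compiled form; this text tells all that it offers. Calls block until the motion is done:
- ctrl.goto(position, orientation): joint-space move of the TCP to a pose.
- ctrl.move_l(position, vel=0.15, ori=None, contact_N=None): straight line of the TCP; ori=None keeps the orientation; vel is the mean speed in m/s. With contact_N (N) it stops when the force on the tool has changed by that much, and returns True; else False.
- ctrl.movej(angles): joint-space move.
- ctrl.command_gripper(opening): opening from 0.0 (shut) to 1.0 (fully open); the grip force is fixed at half the most; returns when the fingers have stopped.
- ctrl.sleep(seconds).
- ctrl.ik(position, orientation): joint angles nearest the present ones, or None.
- ctrl.read_camera(name): name is "scene" or "top"; returns the picture (400x640x3 uint8, blue, green, red); there is no depth.
- ctrl.camera_params(name): a dict with "fx", "fy", "cx", "cy" (pixels), "D" ([k1, k2, p1, p2, k3] as OpenCV has them; the pictures are not rectified), "pose" (4x4, takes a point from camera to world coordinates). Camera axes: x right, y up, looking along -z (the intrinsics and any distortion apply to the point x, -y, -z); pixel columns grow to the right and rows downward; lengths in m; the calibration is good to about 2 mm. A picture is of the moment at which its call begins. camera_params takes no time and is no camera call.
A pose or a line that the arm cannot do raises ctrl.MotionError and nothing moves.
- ctrl.sign_off(): hands the job in; it is judged then, once.
Readings, each from a call of its own:
- ctrl.current_t(): time.
- ctrl.current_q(): joint angles.
- ctrl.current_dq(): joint speeds.
- ctrl.current_effort(): joint torques, N m.
- ctrl.current_tool_pos(): TCP position.
- ctrl.current_eef_rot(): TCP orientation.
- ctrl.current_contact_force(): force on the tool from outside, world axes, zero at the start.
- ctrl.current_wrist_torque(): the same for the moment, N m.
- ctrl.current_grip_width(): opening from 0.0 (shut) to 1.0 (fully open).
- ctrl.current_grasp_force(): force on a finger pad.
Only numpy, scipy, OpenCV 4.12 (cv2) and the standard library are available. Lean on these libraries where they do the work, as an engineer would, in place of code of your own. Each camera call takes 0.05 s, during which the arm holds its last target. There are 200 camera calls.

## Task

Get the press mould held down for work: the long flat bar on the far side of the mould is still open, so swing it about its pivot bolt, its free end passing under the sprung keeper, until it meets the keeper's stop, and press it there firmly with a push of about 15 N to take up the play, without slamming or forcing it. Then take the lock pin from the tool block and drop it fully home through the bar into the bed. Leave the other tools and the glass where they are.

Things in the scene. Friction and masses are not known exactly. Their poses are not given: they have to be found in the camera images.
- bed: Press bed: dark steel plate fixed to the bench, 260 mm along x, 300 along y, 24 thick. Origin on the bench under the mould's axis, z up; the plate spans x = -120 to +140 mm. Two flat steel bars on it hold down the mould's foot: the near one (x = -60) is already home and pinned, leave it. The far one is to be closed: home it lies along the bed's y, centre line at x = +60 mm, free end to +y.
- mould_top (a point): Centre of the top of the iron press mould fixed on the bed: grey round body 82 mm across, its top 90 mm above the bench, with two 12 mm round trunnions reaching 56 mm from its axis along the bed's y, 54 mm above the bench.
- near_pin (a point): The pin already standing in the near bar (bed x = -60, y = -40 mm), top 84 mm above the bench: shows how the finished side looks, half a turn round. Leave it. The origin is half-way up its grip.
- bar: The open bar: loose flat steel, 30 mm wide, 12 thick, 0.6 to 0.9 kg, flat on the bed plate, its eye on a fixed pivot bolt. Origin: underside, centre of the eye; x along the bar to the rounded free end (272 mm), z up. It stands open towards the bed's +x by 0.3 to 0.6 rad; push its -y side so that it turns anticlockwise from above until x points along the bed's +y. Friction 2 to 3 N at the free end.
- bar_tail (a point): Point on the bar's centre line, 243 mm from the eye, half-way up its thickness (30 mm above the bench): the free end, which stays clear of the keeper and is the place to push or hold. The stop is 199 mm from the eye, so the stop carries 1.2 times the push that is left over after the sliding drag.
- bar_stop (a point): Point on the bar's leading edge (the side that meets the stop), 199 mm from the eye, half-way up. At home it is at the point stop_face.
- bar_hole (a point): Centre of the lock hole in the bar, at the bar's top face, 155 mm from the eye; hole 14 mm, through.
- bed_pivot (a point): Axis of the bar's pivot bolt, at the height of the bar's top (36 mm above the bench); 16 mm shank, washer and hex head up to 14 mm above the bar. Bed x = +60, y = -115 mm.
- keeper: Keeper for the bar's end: fixed C-shaped steel block, 28 mm along the bed's y, origin at bed x = +60, y = +84 mm on the plate. Mouth to the bed's +x; its jaw passes over the bar, underside 16 mm, top 31 mm above the plate (spring housing up to 50 mm, jaw x = +23 to +80 mm in the bed). The web closing the mouth is the hard stop; over 25 N on it is forcing the bar.
- roller (a point): Axis of the sprung roller (17 mm diameter) in the keeper's jaw, bed x = +66 mm. The bar's edge must lift it 2 mm: about 28 to 21 mm before home (at the keeper) the push at the free end peaks at some 6 to 11 N, then falls to a steady 4 to 7 N until the stop, where it climbs. Home is to be felt: measured positions may be off by 1 to 2 mm, and arms give way under the push.
- stop_face (a point): Centre of the stop face of the keeper, 30 mm above the bench, facing the bed's +x; bed x = +45, y = +84 mm.
- lock_hole (a point): Mouth of the lock hole in the bed plate, at plate height (24 mm above the bench), bed x = +60, y = +40 mm; 14 mm hole through the plate. With the bar home the hole in the bar is right above it.
- tool_block: Wooden block fixed to the bench, 55 mm along x, 200 mm along y, 45 mm high; origin under its centre. Three 14 mm holes in a row along its y (at -65, 0, +65 mm) hold the lock pin and two slim punches, in any order.
- pin_grip (a point): Lock pin (loose, steel, 90 g), standing upright in the tool block: shank 12 mm across, 33 mm long with chamfered foot, then a collar 28 mm across and 4 thick, then a round grip 22 mm across and 44 high. This point is the grip's centre, 59 mm above the foot, 26 above the collar's underside, 22 below the top. Fully home, the collar rests on the bar and this point is 62 mm above the bench.
- pin_foot (a point): Bottom end of the lock pin's shank, on its axis.
- punch_a: Slim straight steel punch, 12 mm across, 92 mm long, standing in the tool block: bystander.
- punch_b: Slim tapered steel punch, 12 mm across, 88 mm long, standing in the tool block: bystander.
- tumbler: Small pressed clear glass tumbler, 58 mm across, 60 mm high, standing on the bench: fragile bystander. Origin under its centre.
- oil_can: Metal can, 68 mm across, 100 mm high, on the bench: bystander.
- jacks: Glassmaker's jacks, like large steel tweezers 230 mm long, lying on the bench: bystander.
- paddle: Wooden paddle 280 mm long lying on the bench: bystander.
- spanner: Dark steel spanner 200 mm long lying on the bench: bystander.

How it is judged (in metres and radians):
On the way, in this order (a step that is already met when the one before it is completed fails the run):
1. the bar is pressed firmly against the keeper's stop (gap under 3 mm, more than 10 N on the stop) (horizontal distance between bar_stop and stop_face below 0.003 m and contact force between bar and keeper above 10 N), for 0.02 s.
2. the lock pin is fully home through the bar and into the bed (z of pin_foot in the frame of lock_hole below -0.0185 m and horizontal distance between pin_foot and lock_hole below 0.003 m and horizontal distance between pin_grip and lock_hole below 0.006 m), for 0.2 s.
At the end, for the whole second after the job is handed in: The bar lies at its stop (within 4 mm, the play that the pin leaves) and at rest, and the lock pin stands upright through bar and bed with its collar down on the bar (within 2.5 mm), released (all of step 2 and horizontal distance between bar_stop and stop_face below 0.004 m and linear speed of bar below 0.01 m/s); the robot touches nothing.
It fails at once if the bar is slammed or forced against the keeper (over 25 N) (contact force between bar and keeper above 25 N).
It fails at once if another tool or the glass is moved by more than 30 mm (distance of any of punch_a, punch_b, tumbler, oil_can, jacks, paddle, spanner from where it was at the start of the episode above 0.03 m).
It also fails if it takes over 70 s, if anything falls off the work surface, if the arm or the gripper's body presses on something with over 40 N, if the wrist force passes 120 N, or if a joint passes its speed limit or range.

## Working session

There is one attempt and no reset: what is moved stays moved. The work goes in short steps, each a Python script; the robot and the scene stay as the last script left them, time stands still between calls to the robot, and variables do not carry over. Pictures are saved under pics/ and viewed, at most 10 in all, crops included, and the job is handed in when it is done.

```bash
mkdir -p pics; python3 - <<'E'
from bench import ctrl
import cv2
for n in("scene","top"):
    cv2.imwrite(f"pics/{n}0.png",ctrl.read_camera(n)); p=ctrl.camera_params(n)
    print(n,{k:(v if k!='pose' else v) for k,v in p.items()})
print(ctrl.current_t(),ctrl.current_eef_rot())
E
```

```text
scene {'fx': 493.52374539619393, 'fy': 493.52374539619393, 'cx': 319.1522478384636, 'cy': 194.56195392902814, 'D': array([-0.0335776,  0.       ,  0.       ,  0.       ,  0.       ]), 'pose': array([[-0.66854851, -0.49310822,  0.55667511,  1.23734518],
       [ 0.74365269, -0.4481754 ,  0.49610431,  0.72908346],
       [ 0.00485498,  0.74564274,  0.66632825,  0.98035797],
       [ 0.        ,  0.        ,  0.        ,  1.        ]])}
top {'fx': 410.85465393698655, 'fy': 410.85465393698655, 'cx': 312.38348991585724, 'cy': 200.88934473724038, 'D': array([-0.04377292,  0.        ,  0.        ,  0.        ,  0.        ]), 'pose': array([[ 0.01804768,  0.99185958, -0.12605102,  0.35272509],
       [-0.99962956,  0.01533122, -0.02248756,  0.03369479],
       [-0.02037199,  0.12641017,  0.99176885,  1.19189649],
       [ 0.        ,  0.        ,  0.        ,  1.        ]])}
0.1 [[-9.42149378e-01  3.35192972e-01 -4.70781177e-04]
 [ 3.35193286e-01  9.42148845e-01 -1.00699558e-03]
 [ 1.06008102e-04 -1.10654295e-03 -9.99999382e-01]]
```

View pics/scene0.png

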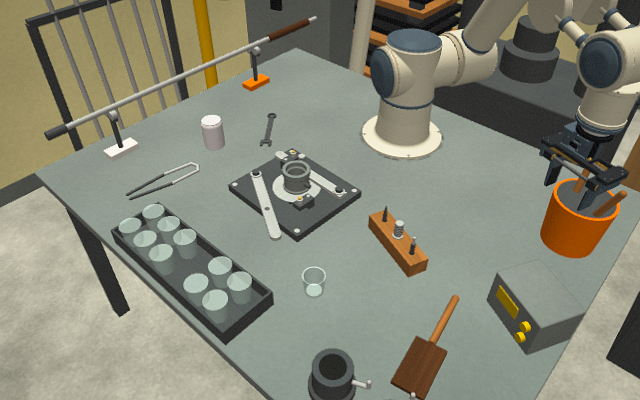

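View pics/top0.png

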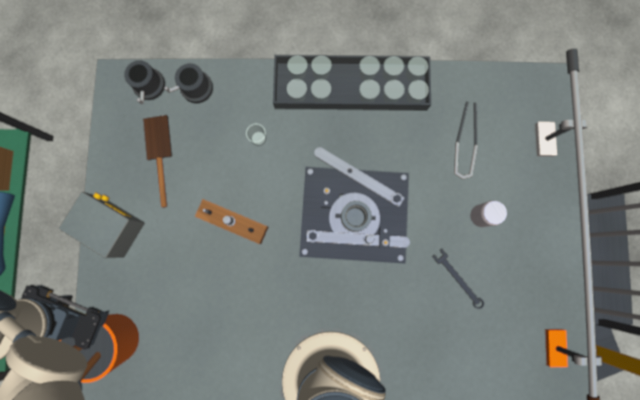

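The top view shows the bed at about (355,215), the far bar from its pivot at (398,199) to its free end at (318,152), and the lock pin in the middle of the tool block at (229,220). I'll make enlarged crops and take numbers from masks.

```bash
cat > h.py <<'E'
import numpy as np, cv2
from bench import ctrl
def ray(n,px):
    p=ctrl.camera_params(n);K=np.array([[p['fx'],0,p['cx']],[0,p['fy'],p['cy']],[0,0,1]])
    u=cv2.undistortPoints(np.array(px,float).reshape(-1,1,2),K,p['D']).reshape(-1,2)
    d=np.c_[u[:,0],-u[:,1],-np.ones(len(u))]@p['pose'][:3,:3].T
    return p['pose'][:3,3],d
def onz(n,px,z):
    o,d=ray(n,px); return o+d*((z-o[2])/d[:,2])[:,None]
def tri(ps):  # {cam:px}
    A=np.zeros((3,3));b=np.zeros(3)
    for n,px in ps.items():
        o,d=ray(n,[px]);d=d[0]/np.linalg.norm(d[0]);M=np.eye(3)-np.outer(d,d);A+=M;b+=M@o
    return np.linalg.solve(A,b)
def proj(n,P):
    p=ctrl.camera_params(n);K=np.array([[p['fx'],0,p['cx']],[0,p['fy'],p['cy']],[0,0,1]])
    c=(np.atleast_2d(P)-p['pose'][:3,3])@p['pose'][:3,:3]*[1,-1,-1]
    return cv2.projectPoints(c,np.zeros(3),np.zeros(3),K,p['D'])[0].reshape(-1,2)
E
python3 - <<'E'
from h import *
t=cv2.imread("pics/top0.png");s=cv2.imread("pics/scene0.png")
a=cv2.resize(t[135:275,190:430],None,fx=3.3,fy=3.3,interpolation=cv2.INTER_CUBIC)
cv2.imwrite("pics/topc.png",a)
cv2.imwrite("pics/scenec.png",cv2.resize(s[140:300,220:440],None,fx=3.6,fy=3.6,interpolation=cv2.INTER_CUBIC))
g=t.max(2); m=np.uint8(g<85)*255; m[:, :290]=0;m[:,425:]=0;m[:155]=0;m[275:]=0
m=cv2.morphologyEx(m,cv2.MORPH_OPEN,np.ones((3,3)))
c=max(cv2.findContours(m,0,2)[0],key=cv2.contourArea)
r=cv2.minAreaRect(c);print(r,cv2.boxPoints(r).tolist())
print(onz("top",cv2.boxPoints(r),.024))
hsv=cv2.cvtColor(t,cv2.COLOR_BGR2HSV);m=np.uint8((hsv[...,1]>110)&(hsv[...,0]<20))*255;m[:, :190]=0;m[:,280:]=0
c=max(cv2.findContours(m,0,2)[0],key=cv2.contourArea);r=cv2.minAreaRect(c);print(r);print(onz("top",cv2.boxPoints(r),.045))
E
```

```text
((324.5, 207.0), (2.0, 7.0), 90.0) [[321.0, 206.0], [328.0, 206.0], [328.0, 208.0], [321.0, 208.0]]
[[0.48680754 0.03526007 0.024     ]
 [0.48712136 0.01524845 0.024     ]
 [0.4813689  0.01517195 0.024     ]
 [0.48105352 0.03517129 0.024     ]]
((231.01324462890625, 221.1116943359375), (70.02000427246094, 18.272151947021484), 22.98871612548828)
[[0.45072199 0.39035872 0.045     ]
 [0.49898997 0.37241414 0.045     ]
 [0.4245731  0.18605569 0.045     ]
 [0.37730556 0.20455611 0.045     ]]
```

View pics/topc.png

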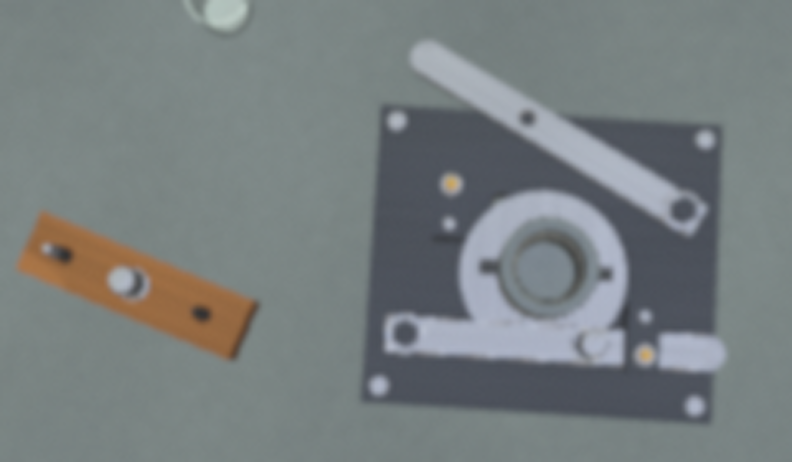

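View pics/scenec.png

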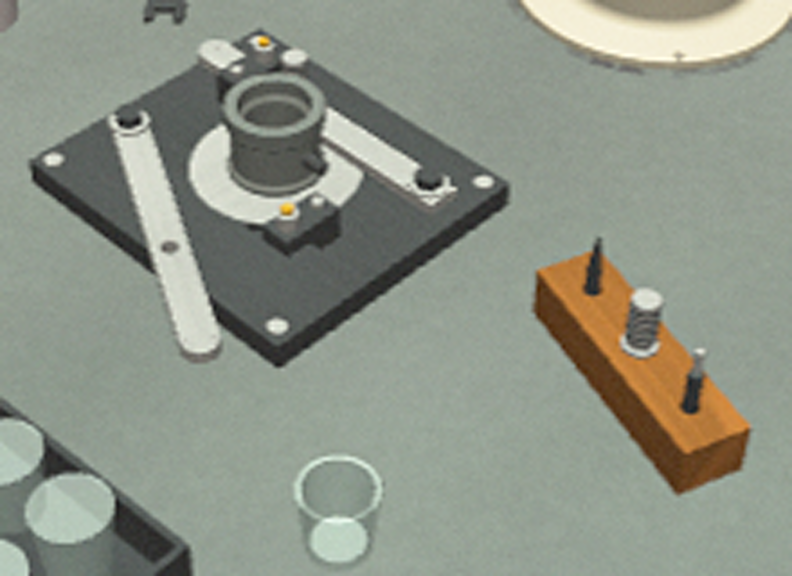

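The crops show the four bed bolts, the pivot, the bar hole, the keeper's yellow cap and the pin (top (123,279), scene (647,298) in crop pixels) clearly. Next I turn them into positions.

```bash
python3 - <<'E'
from h import *
np.set_printoptions(precision=4,suppress=True)
T=lambda *p:np.array(p)/3.3+[190-.35,135-.35]
S=lambda *p:np.array(p)/3.6+[220-.35,140-.35]
bt=[T(397,121),T(705,140),T(379,385),T(695,406)]; bs=[S(277,326),S(53,159),S(484,181)]
B=onz("top",bt,.026);print("bolts",B[:,:2]);C=B.mean(0)
B2=onz("scene",bs,.026);print("scene bolts",B2[:,:2])
ey=(B[0]-B[1]+B[2]-B[3])[:2];ey/=np.linalg.norm(ey)
ex=(B[0]+B[1]-B[2]-B[3])[:2];ex/=np.linalg.norm(ex);print("ex",ex,"ey",ey)
a=np.arctan2(ex[1]-ey[0],ex[0]+ey[1]);print("yaw",np.degrees(a))
R=np.array([[np.cos(a),-np.sin(a)],[np.sin(a),np.cos(a)]])
O=C[:2]-R@[.01,0];print("O bolts",O)
f=lambda P:R.T@(np.array(P)[:2]-O)
for n,t,s,z in [("mould",T(545,266),S(274,104),.09),("pivot",T(683,210),S(130,117),.05),("hole",T(527,118),S(170,247),.036),("cap",T(451,184),S(287,210),.074),("tip",T(412,48),S(200,355),.036),("pintop",T(122,279),S(648,297),.093),("tumbler",T(226,12),S(338,540),.003)]:
    P=onz("top",[t],z)[0];Q=onz("scene",[s],z)[0];print(n,"top",P[:2],f(P),"scene",Q[:2],f(Q),"tri",tri({"top":t,"scene":s}))
    
E
```

```text
bolts [[ 0.5869  0.0687]
 [ 0.574  -0.2001]
 [ 0.3572  0.0798]
 [ 0.344  -0.1895]]
scene bolts [[ 0.5876  0.0697]
 [ 0.574  -0.2001]
 [ 0.3559  0.0808]]
ex [ 0.9989 -0.0471] ey [0.0485 0.9988]
yaw -2.7394167804951506
O bolts [ 0.4555 -0.0598]
mould top [ 0.4556 -0.0561] [-0.0001  0.0037] scene [ 0.4552 -0.0587] [-0.0004  0.0011] tri [ 0.4561 -0.0566  0.0915]
pivot top [ 0.5088 -0.176 ] [ 0.0588 -0.1135] scene [ 0.5126 -0.1704] [ 0.0623 -0.1077] tri [ 0.509  -0.1763  0.0448]
hole top [ 0.5891 -0.0442] [0.1327 0.0219] scene [ 0.5889 -0.0435] [0.1324 0.0227] tri [ 0.5889 -0.044   0.0358]
cap top [0.5245 0.0212] [0.065  0.0842] scene [0.527  0.0236] [0.0673 0.0867] tri [0.5248 0.0213 0.0712]
tip top [0.65   0.0565] [0.1887 0.1255] scene [0.653  0.0556] [0.1917 0.1247] tri [0.6513 0.0556 0.0344]
pintop top [0.439  0.2892] [-0.0332  0.3478] scene [0.4366 0.2904] [-0.0357  0.3489] tri [0.4382 0.29   0.0939]
tumbler top [0.6899 0.2262] [0.2205 0.2969] scene [0.6898 0.2247] [0.2204 0.2954] tri [0.69   0.2257 0.004 ]
```

```bash
cat >> h.py <<'E'
O=np.array([.4556,-.0590]);YAW=np.radians(-2.74)
Rb=np.array([[np.cos(YAW),-np.sin(YAW)],[np.sin(YAW),np.cos(YAW)]])
def W(x,y): return O+Rb@[x,y]
def down(u):  # tool x along horizontal u
    x=np.array([u[0],u[1],0])/np.hypot(*u);z=np.array([0,0,-1.]);return np.c_[x,np.cross(z,x),z]
def fpose(th,gap,z=.0285):
    bx=np.array([np.sin(th),np.cos(th)]);by=np.array([-np.cos(th),np.sin(th)])
    p=np.array([.06,-.115])+.243*bx-(.031+gap)*by
    return np.r_[W(*p),z],down(Rb@by),Rb@by
E
python3 - <<'E'
from h import *
np.set_printoptions(precision=4,suppress=True)
ctrl.command_gripper(0.0)
p,o,u=fpose(.486,.012,.18)
ctrl.goto(p,o)
p[2]=.0285; print("down contact",ctrl.move_l(p,.12,contact_N=8))
ctrl.sleep(.2); F0=np.array(ctrl.current_contact_force());np.save("F0.npy",F0)
print(ctrl.current_t(),ctrl.current_tool_pos(),p,F0)
ths=np.r_[.486,np.arange(.45,.034,-.035)]
for th in ths:
    p,o,u=fpose(th,0);hit=ctrl.move_l(p,.04,ori=o,contact_N=12)
    F=np.array(ctrl.current_contact_force())-F0
    e=np.array(ctrl.current_tool_pos())-p
    print(round(th,3),hit,"push",round(-F[:2]@u,2),"F",F,"err",round(e[:2]@u*1e3,2))
    if hit: break
print(ctrl.current_t())
cv2.imwrite("pics/top1.png",cv2.resize(ctrl.read_camera("top")[130:280,280:430],None,fx=4,fy=4))
E
```

```text
down contact False
5.6917 [0.671  0.0105 0.029 ] [0.6707 0.0106 0.0285] [ 0.256  -0.0186 -0.4521]
0.486 False push -0.56 F [-0.3012  0.5942 -0.1389] err 0.37
0.45 False push -0.5 F [-0.3828  0.3359  0.8142] err 0.5
0.415 False push 0.2 F [ 0.0424 -0.3553  0.0394] err 0.48
0.38 False push -1.14 F [-0.8847  0.8062  1.1838] err 0.47
0.345 False push 0.02 F [0.1025 0.2069 0.0465] err 0.51
0.31 False push -0.24 F [-0.0967  0.4382  0.7236] err 0.51
0.275 False push -1.38 F [-1.3069  0.4589  0.1289] err 0.52
0.24 False push 0.36 F [ 0.3239 -0.1589  0.7178] err 0.51
0.205 False push -0.39 F [-0.491  -0.3525  0.2344] err 0.53
0.17 False push -0.56 F [-0.5115  0.2772  0.0161] err 0.5
0.135 False push 3.15 F [ 2.9922 -1.1639 -0.8143] err 0.08
0.1 False push 1.71 F [ 1.4044 -2.1964  0.2282] err 0.12
0.065 False push 2.28 F [ 2.05   -2.1383  0.6209] err 0.11
10.5417
```

View pics/top1.png

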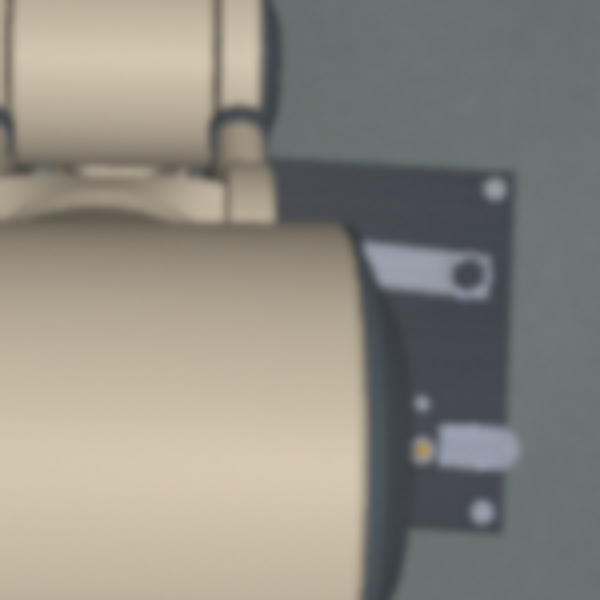

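The arm hides the free end, but the visible part at (370–490, 240–300) shows that the bar has turned with the finger and is nearly parallel to the bed edge. I'll go on in fine steps by feel.

```bash
cat > fine.py <<'E'
from h import *
import sys
F0=np.load("F0.npy")
def force(u,n=5):
    v=[]
    for _ in range(n): ctrl.sleep(.02); v.append(-(np.array(ctrl.current_contact_force())-F0)[:2]@u)
    return np.mean(v)
d=0; _,_,u=fpose(0,0); start=np.array(ctrl.current_tool_pos())
for th in np.r_[np.arange(.055,-.001,-.005),np.arange(-.002,-.08,-.002)]:
    p,o,uu=fpose(max(th,0),0); 
    if th<0: p[:2]+=u*(-th*.243)
    f=force(u,3)
    hit=ctrl.move_l(p,.015,ori=o,contact_N=max(15.5-f,1))
    f=force(u); e=(np.array(ctrl.current_tool_pos())-p)[:2]@u*1e3
    print(round(th,3),hit,"push %.2f err %.2f t %.2f"%(f,e,ctrl.current_t()))
    if f>14.5: break
E
python3 fine.py
```

```text
0.055 False push 4.41 err -0.47 t 11.04
0.05 False push 4.57 err -0.56 t 11.43
0.045 False push 4.78 err -0.59 t 11.81
0.04 False push 5.06 err -0.58 t 12.19
0.035 False push 4.48 err -0.55 t 12.57
0.03 False push 4.55 err -0.60 t 12.96
0.025 False push 4.59 err -0.58 t 13.34
0.02 False push 4.67 err -0.57 t 13.72
0.015 False push 4.63 err -0.58 t 14.11
0.01 False push 4.60 err -0.57 t 14.49
0.005 False push 6.46 err -0.97 t 14.88
0.0 False push 11.28 err -2.06 t 15.26
-0.002 False push 13.25 err -2.51 t 15.64
-0.004 False push 14.31 err -2.95 t 16.02
-0.006 False push 15.92 err -3.40 t 16.41
```

The force rose cleanly at the stop: 4.6 N while sliding, then 15.9 N. Now I back off, look at the bar hole, and go over the pin.

```bash
cat >> h.py <<'E'
def hole(n,guess,r=14):
    im=ctrl.read_camera(n);g=cv2.cvtColor(im,cv2.COLOR_BGR2GRAY);x,y=np.round(guess).astype(int)
    return im,g
E
python3 - <<'E'
from h import *
np.set_printoptions(precision=4,suppress=True)
_,_,u=fpose(0,0)
p=np.array(ctrl.current_tool_pos());p[:2]-=u*.03;ctrl.move_l(p,.05)
p[2]=.2;ctrl.move_l(p,.2)
ctrl.command_gripper(.6)
v=np.array([.0743,.1862]);P=np.array([.4380,.2895,.2])
o=down(-v)
ctrl.goto(P,o);ctrl.sleep(.2)
print(ctrl.current_t(),ctrl.current_tool_pos(),ctrl.current_q(),ctrl.current_grip_width())
out=[]
for n in("top","scene"):
    im=ctrl.read_camera(n);cv2.imwrite(f"pics/{n}2.png",im)
    c=proj(n,np.r_[W(.06,.04),.036])[0].round().astype(int);print(n,c)
    out.append(cv2.resize(im[c[1]-30:c[1]+30,c[0]-30:c[0]+30],None,fx=6.6,fy=6.6,interpolation=cv2.INTER_CUBIC))
cv2.imwrite("pics/hole2.png",np.hstack(out))
E
```

```text
20.4167 [0.4387 0.2888 0.1999] [  26.8426   21.1751   92.1575   -0.0042   66.6647 -131.2685] 0.6030861894744515
top [341 195]
scene [290 199]
```

View pics/hole2.png

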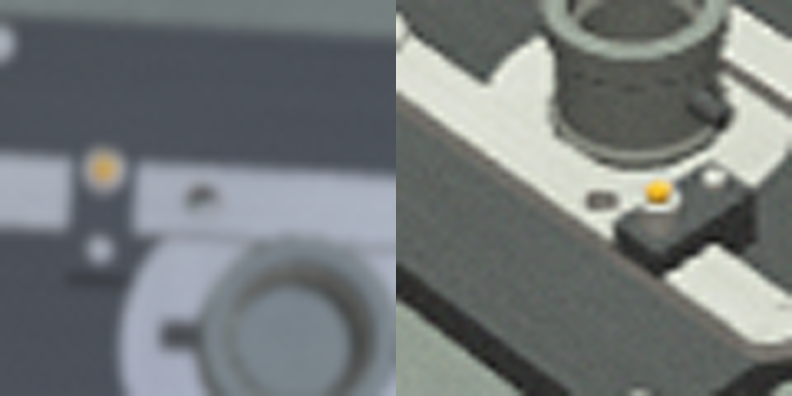

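The picture shows the bar home under the keeper, with its hole at (202,198) in the left (top) half and (205,199) in the right (scene) half. Now I grasp the pin and measure it in hand.

```bash
python3 - <<'E'
from h import *
np.set_printoptions(precision=4,suppress=True)
t=[341.2,194.6];s=[290.6,198.7]
print("hole",onz("top",[t],.036),onz("scene",[s],.036),tri({"top":t,"scene":s}),"bed",W(.06,.04))
p=np.array([.4380,.2900,.066])
print(ctrl.move_l(p,.12,contact_N=8),ctrl.current_tool_pos())
ctrl.command_gripper(0.0);print("w",ctrl.current_grip_width()*91,ctrl.current_grasp_force())
p[2]=.20;ctrl.move_l(p,.12)
ctrl.sleep(.1);print("w",ctrl.current_grip_width()*91,ctrl.current_t())
# above the hole
H=np.r_[W(.06,.04),.15];ctrl.goto(H,down(-Rb[:,0]));ctrl.sleep(.2)
print(ctrl.current_tool_pos(),H,ctrl.current_eef_rot(),ctrl.current_q(),ctrl.current_t())
im=ctrl.read_camera("scene");cv2.imwrite("pics/scene3.png",im)
tp=np.array(ctrl.current_tool_pos());c=proj("scene",tp-[0,0,.02])[0].round().astype(int);print(c)
cv2.imwrite("pics/scene3c.png",cv2.resize(im[c[1]-50:c[1]+50,c[0]-60:c[0]+60],None,fx=6,fy=6,interpolation=cv2.INTER_CUBIC))
E
```

```text
hole [[ 0.5189 -0.0216  0.036 ]] [[ 0.5161 -0.0223  0.036 ]] [ 0.5182 -0.021   0.0383] bed [ 0.5174 -0.0219]
False [0.4383 0.2902 0.0665]
w 21.21367334274909 29.9787238240242
w 21.40958046252241 23.7583
[ 0.5176 -0.021   0.1502] [ 0.5174 -0.0219  0.15  ] [[-0.999   0.0457  0.0003]
 [ 0.0457  0.999   0.    ]
 [-0.0003  0.     -1.    ]] [ -8.9279  24.1992  96.6052   0.0037  59.1776 -96.31  ] 25.1917
[289 173]
```

View pics/scene3c.png

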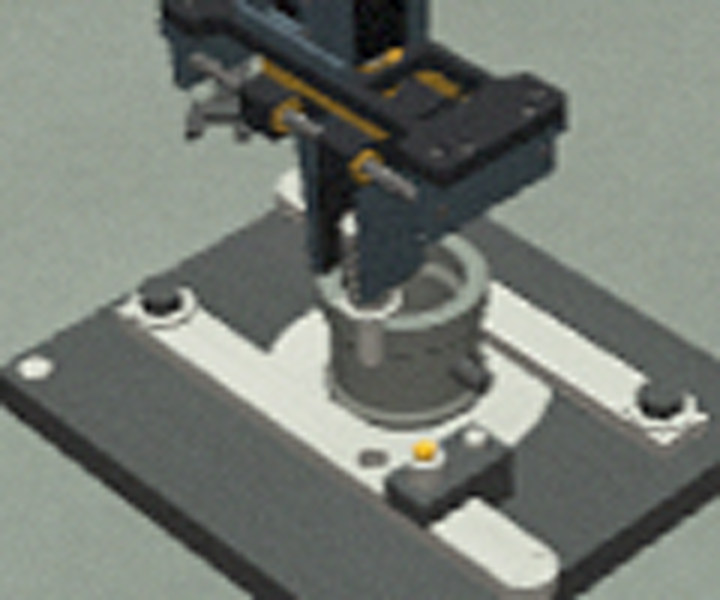

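The pin hangs straight below the fingers: shank at (371,~350), foot at about (371,361), bar hole at (373,458). I compare foot and hole in the same camera, so its bias cancels.

```bash
python3 - <<'E'
from h import *
np.set_printoptions(precision=4,suppress=True)
S=lambda *p:np.array(p)/6+[289-60-.42,173-50-.42]
tp=np.array(ctrl.current_tool_pos())
for v in (356,361,366): print("foot",onz("scene",[S(371,v)],tp[2]-.0545)[0])
print("exp px",(proj("scene",np.r_[tp[:2],tp[2]-.0545])[0]-[228.58,122.58])*6)
print("hole",onz("scene",[S(373,458)],.036)[0])
E
```

```text
foot [ 0.5126 -0.0237  0.0956]
foot [ 0.5152 -0.0212  0.0956]
foot [ 0.5177 -0.0187  0.0956]
exp px [367.5346 363.5143]
hole [ 0.5165 -0.0214  0.036 ]
```

```bash
python3 - <<'E'
from h import *
np.set_printoptions(precision=4,suppress=True)
base=np.array([.5180,-.0220])
p=np.r_[base,.094];ctrl.move_l(p,.1);ctrl.sleep(.1)
F0=np.array(ctrl.current_contact_force());print(ctrl.current_tool_pos(),F0)
offs=[(0,0)]+[(r*np.cos(a),r*np.sin(a)) for r in(.0012,.0022) for a in np.arange(0,6.28,np.pi/3)]
zs=.094
for dx in offs:
    q=np.r_[base+dx,max(ctrl.current_tool_pos()[2],zs)];ctrl.move_l(q,.05)
    q[2]=.0575;hit=ctrl.move_l(q,.025,contact_N=6)
    a=np.array(ctrl.current_tool_pos());print(np.array(dx)*1e3,hit,a,np.array(ctrl.current_contact_force())-F0,ctrl.current_t())
    if a[2]<.0595: break
    q=a.copy(); q[2]+=.0015; zs=q[2]; ctrl.move_l(q,.05)
    if a[2]<.087: base=a[:2]-np.array(dx)*0
    if ctrl.current_t()>50: break
E
```

```text
[ 0.5184 -0.0221  0.0946] [-0.2529  0.8184 -0.0734]
[0. 0.] False [ 0.518  -0.022   0.0576] [ 0.1674 -2.248  -2.1545] 27.9333
```

```bash
python3 - <<'E'
from h import *
np.set_printoptions(precision=4,suppress=True)
q=np.array(ctrl.current_tool_pos());q[2]-=.003
print(ctrl.move_l(q,.015,contact_N=5),ctrl.current_tool_pos(),ctrl.current_contact_force())
ctrl.command_gripper(.37);ctrl.sleep(.2);print(ctrl.current_grip_width()*91)
q=np.array(ctrl.current_tool_pos());q[2]=.2;ctrl.move_l(q,.1)
ctrl.goto([.40,.25,.25],down(-Rb[:,0]));print(ctrl.current_t())
out=[]
for n in("top","scene"):
    im=ctrl.read_camera(n);c=proj(n,np.r_[W(.06,.04),.06])[0].round().astype(int);print(n,c)
    out.append(cv2.resize(im[c[1]-30:c[1]+30,c[0]-30:c[0]+30],None,fx=6.6,fy=6.6,interpolation=cv2.INTER_CUBIC))
print([(proj(n,np.r_[W(.06,.04),.084])[0]-proj(n,np.r_[W(.06,.04),.06])[0].round()+30)*6.6 for n in("top","scene")])
cv2.imwrite("pics/end.png",np.hstack(out))
E
```

```text
True [ 0.5184 -0.0223  0.0565] [-0.7538 -0.0752  7.8081]
33.61769402099153
31.5
top [342 194]
scene [290 193]
[array([199.2095, 188.984 ]), array([196.6381, 153.1682])]
```

View pics/end.png

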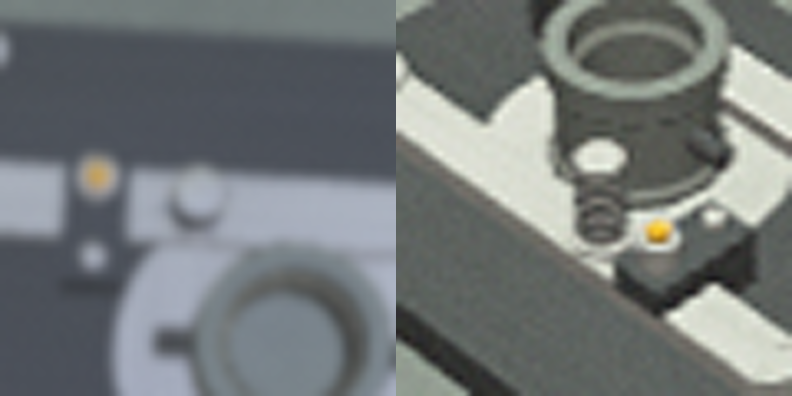

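The pin stands upright with its collar on the bar. Its top is at (201,198) in the left half and (205,157) in the right half, close to the expected (199,189) and (197,153). The bar is at its stop and the gripper is clear.

```bash
python3 -c "
from bench import ctrl
print(ctrl.sign_off(),ctrl.current_t())"
```

```text
the job is handed in; nothing more can be done
the job is handed in; nothing more can be done
```

The job is handed in (no verdict was shown): the bar was pressed against its stop with about 16 N, the lock pin is seated collar-down through the bar into the bed and released, and the arm never went near the other tools or the glass.

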